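# Clear the turner out of the sandwich press and shut it

## Task

Someone left the turner lying on the lower plate under the half-raised lid of the sandwich press. Take the turner out and lay it flat on the wooden board, entirely on the board and set down rather than dropped, then bring the press lid down gently until it is fully shut. Leave the crockery, bottles and tins where they are.

Things in the scene. Friction and masses are not known exactly. Their poses are not given: they have to be found in the camera images.
- press: Black sandwich press (fixed), 250 mm deep (x), 280 mm wide (y), standing sideways: its open front with the lid handle faces the robot's right, its hinge is on the left. Origin: centre of its underside, on the table; x points from the open front to the hinge, z up. Its flat dark grey lower plate is 65 mm above the table and spans x = -123 to +99 mm, y = -131 to +131 mm.
- lid (a joint): Angle of the press lid (rad): 0 fully shut, growing as the front rises; its stop is at 0.75 and it starts at about 0.62 to 0.72. A stiff hinge holds the lid at any angle (about 4 N down at the handle moves it), so it must be pushed all the way home.
- lid_hinge (a point): The middle of the lid's hinge axis, which runs along the press's y: 115 mm behind the press's centre and 75 mm above the table. The lid is a black slab with a steel top panel, 270 mm wide and 36 mm thick; when shut it reaches from 20 to 235 mm in front of this point and from 6 mm below to 30 mm above it.
- lid_handle (a point): Centre of the steel handle bar on the lid's front edge: 18 mm thick round bar, 130 mm long along the press's y. With the lid shut it is 265 mm in front of the hinge axis and 12 mm above it; it turns with the lid.
- turner: Turner (short spatula), 160 mm long, 0.12 kg. Origin: middle of its length, on its flat underside; x points from handle to blade, z up. Orange block handle 100 mm long (x = -80 to +20), 22 mm wide (y), 26 mm high; its middle is at x = -30 mm. Flat steel blade x = 15 to 80 mm, 70 mm wide, 4 mm thick. It starts flat on the lower plate, handle towards the press's open front, under the lid.
- turner_blade_end (a point): Middle of the turner's blade edge: 80 mm ahead of its origin, 2 mm above its underside.
- turner_handle_end (a point): Middle of the turner's handle end: 80 mm behind its origin, 13 mm above its underside.
- board: Light wooden board fixed to the table, 240 mm (x) by 220 mm (y), 15 mm thick; to the left or the right of the press. Origin: centre of its underside on the table.
- plates: Bystander: stack of white plates, 190 mm across, 41 mm high; on the other side of the press from the board. Origin: centre of the underside.
- bowl: Bystander: blue bowl 110 mm across, 50 mm high, standing on the plates. Origin: centre of the underside.
- sauce: Bystander: red sauce bottle, 60 mm across, 180 mm high. Origin: centre of the underside.
- mug: Bystander: white mug, 80 mm across, 95 mm high. Origin: centre of the underside.
- jar: Bystander: amber jar with brass cap, 70 mm across, 110 mm high. Origin: centre of the underside.
- can: Bystander: green can with a paper label, 80 mm across, 130 mm high. Origin: centre of the underside.
- tin: Bystander: low round tin, 80 mm across, 36 mm high, between the robot and the press. Origin: centre of the underside.
Not all that is in view belongs to the job. Of the things that look like the turner, the smaller one is meant.

How it is judged:
By the outcome, as a careful person would: the job done as asked, in the order asked, and still so for the second after the job is handed in, with the robot touching nothing.
It also fails if it takes over 72 s, if anything falls off the work surface, if the arm or the gripper's body presses on something with over 40 N, if the wrist force passes 120 N, or if a joint passes its speed limit or range.

## Robot

A 6-joint arm with a two-finger parallel gripper is mounted at the origin on the work surface. World frame = base frame: x ahead of the robot, y to its left, z up, the work surface at z = 0. Lengths are in m, angles in rad, forces in N, time in s.
With the tool pointing down it reaches from about 0.35 to 0.875 m from the base axis. Payload 15.5 kg.
Tool frame: the origin (TCP) lies on the centre line of the jaws, within the pads' length; the fingertips stand 11 mm ahead of it and the grasp point (between the pads) lies 8 mm behind it; z points along the fingers, y is the line along which they close (so a half turn about z gives the same grasp; the last joint's range is limited). The gripper opens to 85 mm and grips with 20 to 120 N. Pads are 22 mm wide; open, the fingers measure 114 mm over their backs; the gripper's body (76 mm by 85 mm) begins 54 mm behind the grasp point. The pads swing forward as they close: fully open they stand 13 mm farther back than shut.
Start: joints at [1.097, 0.494, 1.345, -0, 1.302, -0.096], TCP at [0.231, 0.581, 0.242] pointing down, gripper open.
Joint ranges: [-2.91, 2.91], [-0.82, 2.16], [0.22, 2.67], [-1.22, 4.37], [0.12, 2.79], [-3.08, 3.08]. Speed limits (rad/s): [1.89, 1.89, 2.57, 3.01, 3.01, 3.01].

## Interface

Orientations are given as a unit quaternion [w, x, y, z].
In Python, from plant import telemetry, capture, env gives the robot as it stands.
- The arm moves only by the tool drive_tool, never from a script. Its argument "deltas" is a list of rows, each an object with "jaw": the closure, from 0 (fully open) to 1 (shut); "dp": the shift along the world's x, y, z scaled (see below), a list of three; "rotation": the turn, a rotation vector about the world's x, y, z scaled (see below), a list of three. In form: [{"jaw": jaw, "dp": [tx, ty, tz], "rotation": [wx, wy, wz]}, ...]. A call has 1 to 20 rows; each row shifts and turns the commanded pose from where the row before left it; what a row does not reach is not made up. The controller multiplies each number of a shift by 750 mm and each number of a turn by 120 degrees. A row lasts 1/12 s, in which the tool goes at most 41.7 mm and 7.16 degrees, less where a joint would pass 70% of its speed; a pose out of reach is approached as far as the arm can. A call with a number of a shift or a turn outside -1 to 1 is refused whole. A call with a gripper value outside its range is refused whole. The fingers move at their own pace and stop on an object; "grip_force" is the grip in N (left out, the last holds). Time passes only in rows, so rows that do not move let the fingers close. It gives the time, the measured TCP pose, the force, the opening and the grip force at its end, in the units of the state.
- telemetry.get_state(): the state, without advancing time (a new reading comes with each control period).
- capture(name): name is "scene" or "top" or "wrist"; returns a dict with "pixels" (400x640x3 uint8, red, green, blue), "vfov" (degrees; the focal length in pixels is half the picture's height over the tangent of half this angle, whatever the lens; pixels are square), "cx", "cy" (the principal point, pixels), "origin" and "orientation" of the camera in the world; the wrist camera has in their place "hand_eye" (4x4, takes a point from camera to tool coordinates, whose origin is the TCP and whose axes are the flange's). Camera axes: x right, y down, z forward; pixel columns grow to the right and rows downward; lengths in m; the calibration is good to about 2 mm. A picture is of the moment at which its call begins: read the wrist's pose just before it. There is no depth.
- env.job_done(): hands the job in; it is judged then, once.
The state is a dict: "clock": time; "qpos": joint angles; "qvel": joint speeds; "effort": joint torques, N m; "tool_pos": TCP position; "tcp_rot": TCP orientation; "wrist_force": force on the tool from outside, world axes, zero at the start; "ft_torque": the same for the moment, N m; "finger_gap": opening from 0.0 (shut) to 1.0 (fully open); "gripper_force": force on a finger pad.
Only numpy, scipy, OpenCV 4.12 (cv2) and the standard library are available. Lean on these libraries where they do the work, as an engineer would, in place of code of your own. Each camera call takes 0.05 s, during which the arm holds its last target. There are 200 camera calls.

## Working session

There is one attempt and no reset: what is moved stays moved. The work goes in short steps, Python scripts to look and compute and a tool call to move; the robot and the scene stay as the last step left them, time stands still between calls to the robot, and variables do not carry over. Pictures are saved under pics/ and viewed, at most 10 in all, crops included, and the job is handed in when it is done.

Besides the shell and the picture viewer there is one more tool, called after "Call:" as name(argument=value, ...), one argument or row to a line, values as JSON. drive_tool: Moves the arm, as the interface text tells. Shifts and turns lie within -1 to 1; 1 stands for 750 mm of shift or 120 degrees of turn. Its arguments: {"type":"object","properties":{"deltas":{"type":"array"},"grip_force":{"type":"number"}},"required":["deltas"]}

```bash
ls; mkdir -p pics; python3 - <<'E'
from plant import telemetry, capture, env
import cv2,pickle
for n in ("scene","top"):
    c=capture(n); cv2.imwrite(f"pics/{n}0.png",c["pixels"][:,:,::-1]); pickle.dump(c,open(f"{n}0.pkl","wb"))
    print({k:v for k,v in c.items() if k!="pixels"})
print(telemetry.get_state())
E
```

```text
pics
{'vfov': 54.72755341490418, 'cx': 317.74146583582444, 'cy': 206.24210201694015, 'origin': array([ 1.14957683, -0.59104977,  0.98745286]), 'orientation': array([-0.34920172,  0.83748139,  0.38776484, -0.16223906])}
{'vfov': 42.44125678049918, 'cx': 323.7932351150472, 'cy': 194.40742762117583, 'origin': array([ 0.29445776, -0.00479047,  2.08943873]), 'orientation': array([ 0.02900697, -0.69915063,  0.71372729, -0.03066528])}
{'clock': 0.1, 'qpos': array([ 1.09748022e+00,  4.94118331e-01,  1.34605506e+00,  3.16943002e-05,
        1.30251265e+00, -9.54601397e-02]), 'qvel': array([-0.0012904 , -0.00232473, -0.00097432,  0.00010503, -0.0011008 ,
        0.00129456]), 'effort': array([ 2.73690333e-03, -8.83579516e+01, -3.84566867e+01, -1.17433397e-04,
        5.08169338e-03, -1.03064606e-04]), 'tool_pos': array([0.23040401, 0.58064996, 0.24176635]), 'tcp_rot': array([-1.68049956e-04,  1.87810166e-01,  9.82205194e-01, -5.20447367e-04]), 'wrist_force': array([0.75310733, 1.36232037, 0.01888018]), 'ft_torque': array([-0.03049303,  0.00668687, -0.05948151]), 'gripper_force': 0.0, 'finger_gap': 1.001035352632128}
```

View pics/scene0.png

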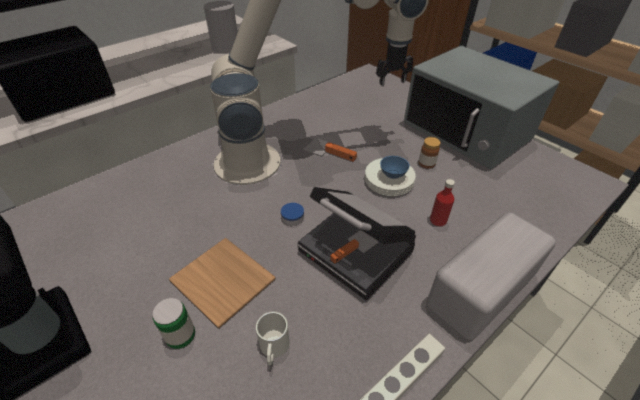

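View pics/top0.png

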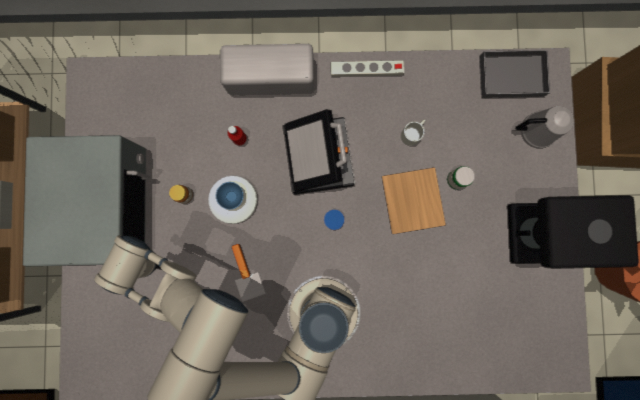

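The scene view shows two turner-like tools. One is orange, under the press lid, at scene (345,250) and top (342,150). The other is longer and lies on the table at scene (340,152) and top (241,262). The one under the lid is the smaller, so I choose that one. The board is at top (414,200) and the press at top (318,152). I'll check with close crops.

```bash
cat > h.py <<'E'
import numpy as np,cv2,pickle
from scipy.spatial.transform import Rotation as R
def rot(q): return R.from_quat([q[1],q[2],q[3],q[0]])
def f(c): return 200/np.tan(np.radians(c["vfov"])/2)
def ray(c,u,v,z):
    d=rot(c["orientation"]).apply([(u-c["cx"])/f(c),(v-c["cy"])/f(c),1.]); o=np.array(c["origin"])
    return o+d*(z-o[2])/d[2]
def proj(c,P):
    p=rot(c["orientation"]).inv().apply(np.atleast_2d(P)-c["origin"])
    return np.c_[p[:,0]/p[:,2]*f(c)+c["cx"],p[:,1]/p[:,2]*f(c)+c["cy"]]
def load(n): return pickle.load(open(n+".pkl","rb"))
E
python3 - <<'E'
from h import *
s=load("scene0");t=load("top0")
cv2.imwrite("pics/s1.png",cv2.resize(s["pixels"][180:300,285:425,::-1],None,fx=5,fy=5,interpolation=cv2.INTER_CUBIC))
cv2.imwrite("pics/t1.png",cv2.resize(t["pixels"][100:240,275:455,::-1],None,fx=4,fy=4,interpolation=cv2.INTER_CUBIC))
E
```

```text
(no output)
```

View pics/s1.png

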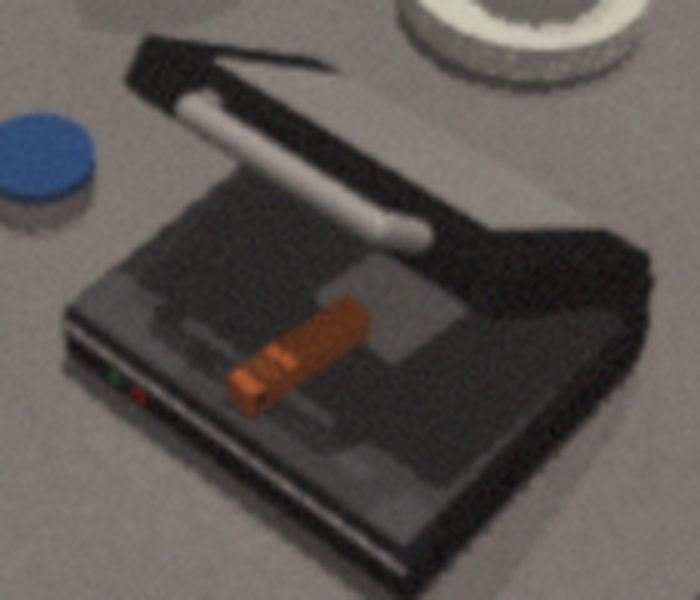

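View pics/t1.png

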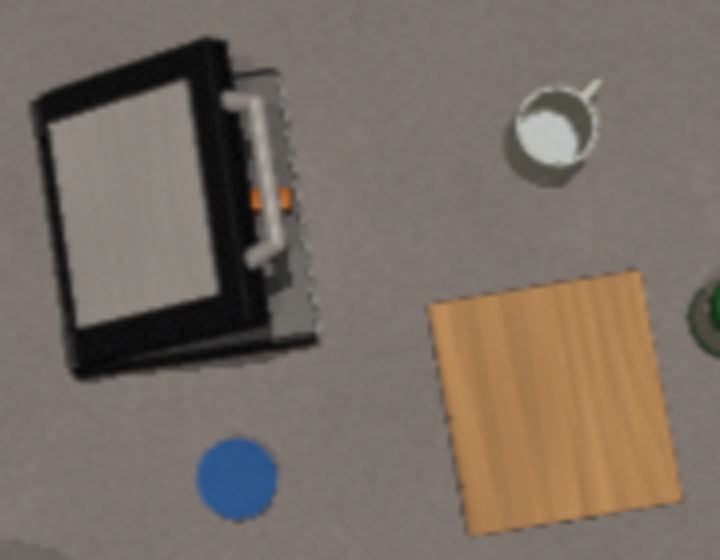

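The crops confirm the choice: orange handle from scene crop (248,390) to (358,305), grey blade beyond it to about (425,285), handle end towards the front edge. In the top crop, the board corners are (430,303), (640,271), (682,500), (470,535), and the lid handle bar runs from (262,100) to (275,245).

```bash
python3 - <<'E'
from h import *
np.set_printoptions(precision=4,suppress=True)
s=load("scene0");t=load("top0")
S=lambda x,y,z: ray(s,(x+.5)/5-.5+285,(y+.5)/5-.5+180,z)
T=lambda x,y,z: ray(t,(x+.5)/4-.5+275,(y+.5)/4-.5+100,z)
print("press front corners scene",S(68,318,.065),S(405,555,.065)," top",T(275,72,.065),T(318,335,.065))
b=np.array([T(*p,.015) for p in [(430,303),(640,271),(682,500),(470,535)]]);print("board",b,b.mean(0))
print("handle bottom end",S(235,400,.065),S(253,415,.065),"top",[S(*p,.091) for p in [(228,375),(255,385),(272,380),(370,312),(342,296)]])
print("blade",[S(*p,.067) for p in [(470,305),(380,255),(318,295),(400,363)]])
print("tin",T(237,479,.036),"mug",T(557,127,.095),"can",ray(t,462,176,.13))
# lid handle bar: triangulate ends by lid angle
fr=[T(275,72,.065),T(318,335,.065)]
d=(fr[0]-fr[1])[:2]; d/=np.linalg.norm(d)   # along front edge
print("front dir",d, "norm", np.linalg.norm((fr[0]-fr[1])[:2]))
# silhouettes: fit press pose + lid angle using bar ends & corners
from scipy.optimize import least_squares
def press(p):
    x,y,a,l=p; Rz=R.from_euler('z',a)
    def lid(fx,yy,zz): # fx in front of hinge
        return [.115-(fx*np.cos(l)-zz*np.sin(l)),yy,.075+fx*np.sin(l)+zz*np.cos(l)]
    P=np.array([[-.125,-.14,.065],[-.125,.14,.065],lid(.265,-.065,.012),lid(.265,.065,.012),lid(.235,-.135,.03),lid(.235,.135,.03)])
    return Rz.apply(P)+[x,y,0]
fs=lambda X,Y,k,u0,v0:[(X+.5)/k-.5+u0,(Y+.5)/k-.5+v0]
# which end is which: decide below. robot's right = -y ; front faces -y so press x = +y world, press y=-x world: y=+ is near robot
mt=np.array([fs(275,72,4,275,100),fs(318,335,4,275,100),fs(258,102,4,275,100),fs(276,242,4,275,100),fs(215,40,4,275,100),fs(268,335,4,275,100)])
ms=np.array([fs(405,555,5,285,180),fs(68,318,5,285,180),fs(378,228,5,285,180),fs(190,103,5,285,180)])
def res(p):
    P=press(p); return np.r_[(proj(t,P)-mt)[:4].ravel(),(proj(s,P[:4])-ms).ravel()]
r=least_squares(res,[.55,.02,1.57,.66]);print(r.x,np.degrees(r.x[2]));print(r.fun.reshape(-1,2))
print(press(r.x)); print("top lid corners res",proj(t,press(r.x))[4:]-mt[4:])
E
```

```text
press front corners scene [ 0.523  -0.1403  0.065 ] [ 0.7785 -0.1032  0.065 ]  top [ 0.7719 -0.0959  0.065 ] [ 0.507  -0.1321  0.065 ]
board [[ 0.5425 -0.2496  0.015 ]
 [ 0.5708 -0.4638  0.015 ]
 [ 0.3379 -0.497   0.015 ]
 [ 0.3072 -0.2827  0.015 ]] [ 0.4396 -0.3732  0.015 ]
handle bottom end [ 0.6371 -0.1037  0.065 ] [ 0.6523 -0.1029  0.065 ] top [array([ 0.6353, -0.1084,  0.091 ]), array([ 0.651 , -0.1013,  0.091 ]), array([ 0.6547, -0.0912,  0.091 ]), array([ 0.6548, -0.0112,  0.091 ]), array([ 0.6348, -0.0153,  0.091 ])]
blade [array([0.6778, 0.0556, 0.067 ]), array([0.612 , 0.0423, 0.067 ]), array([ 0.6107, -0.0108,  0.067 ]), array([ 0.682 , -0.0101,  0.067 ])]
tin [ 0.3675 -0.0495  0.036 ] mug [ 0.7043 -0.3701  0.095 ] can [ 0.5201 -0.5419  0.13  ]
front dir [0.9908 0.1353] norm 0.26734615314168364
[0.6279 0.0062 1.6953 0.6735] 97.1322281911875
[[ 1.0698 -2.6076]
 [ 0.8072  0.5983]
 [-0.5141 -0.5175]
 [ 0.2886 -0.3721]
 [ 1.6988  0.351 ]
 [-2.3756 -4.2837]
 [-0.1496 -0.6302]
 [ 0.1697  0.825 ]]
[[ 0.7824 -0.1004  0.065 ]
 [ 0.5045 -0.1352  0.065 ]
 [ 0.7029 -0.0697  0.2497]
 [ 0.5739 -0.0858  0.2497]
 [ 0.7681 -0.0266  0.245 ]
 [ 0.5002 -0.0601  0.245 ]]
top lid corners res [[-2.034  -2.1006]
 [-4.4093 -2.9974]]
```

Call:
drive_tool(
  deltas=[
    {"jaw": 0, "dp": [0, 0, 0.05], "rotation": [0, 0, 0]},
    {"jaw": 0, "dp": [0, 0, 0.05], "rotation": [0, 0, 0]},
    {"jaw": 0, "dp": [0, 0, 0.05], "rotation": [0, 0, 0]},
    {"jaw": 0, "dp": [0, 0, 0.05], "rotation": [0, 0, 0]},
    {"jaw": 0, "dp": [0, 0, 0.05], "rotation": [0, 0, 0]},
    {"jaw": 0, "dp": [0.023, -0.049, 0], "rotation": [0, 0, -0.0475]},
    {"jaw": 0, "dp": [0.023, -0.049, 0], "rotation": [0, 0, -0.0475]},
    {"jaw": 0, "dp": [0.023, -0.049, 0], "rotation": [0, 0, -0.0475]},
    {"jaw": 0, "dp": [0.023, -0.049, 0], "rotation": [0, 0, -0.0475]},
    {"jaw": 0, "dp": [0.023, -0.049, 0], "rotation": [0, 0, -0.0475]},
    {"jaw": 0, "dp": [0.023, -0.049, 0], "rotation": [0, 0, -0.0475]},
    {"jaw": 0, "dp": [0.023, -0.049, 0], "rotation": [0, 0, -0.0475]},
    {"jaw": 0, "dp": [0.023, -0.049, 0], "rotation": [0, 0, -0.0475]},
    {"jaw": 0, "dp": [0.023, -0.049, 0], "rotation": [0, 0, -0.0475]},
    {"jaw": 0, "dp": [0.023, -0.049, 0], "rotation": [0, 0, -0.0475]},
    {"jaw": 0, "dp": [0.023, -0.049, 0], "rotation": [0, 0, -0.0475]},
    {"jaw": 0, "dp": [0.023, -0.049, 0], "rotation": [0, 0, -0.0475]},
    {"jaw": 0, "dp": [0.023, -0.049, 0], "rotation": [0, 0, 0]},
    {"jaw": 0, "dp": [0.023, -0.049, 0], "rotation": [0, 0, 0]},
    {"jaw": 0, "dp": [0.023, -0.049, 0], "rotation": [0, 0, 0]},
  ],
  grip_force=50,
)

```text
clock: 1.77
tool_pos: [0.4895, 0.0276, 0.4297]
tcp_rot: [-0.0, 0.707, 0.707, -0.0]
wrist_force: [0.7, -0.2, 0.2]
finger_gap: 1.003
gripper_force: 0.0
```

Call:
drive_tool(
  deltas=[
    {"jaw": 0, "dp": [0.023, -0.049, 0], "rotation": [0.042, 0, 0]},
    {"jaw": 0, "dp": [0.023, -0.049, 0], "rotation": [0.042, 0, 0]},
    {"jaw": 0, "dp": [0.023, -0.049, 0], "rotation": [0.042, 0, 0]},
    {"jaw": 0, "dp": [0.023, -0.049, 0], "rotation": [0.042, 0, 0]},
    {"jaw": 0, "dp": [0.023, -0.049, 0], "rotation": [0.042, 0, 0]},
    {"jaw": 0, "dp": [0.023, -0.049, 0], "rotation": [0.042, 0, 0]},
    {"jaw": 0, "dp": [0.023, -0.049, 0], "rotation": [0.042, 0, 0]},
    {"jaw": 0, "dp": [0.023, -0.049, 0], "rotation": [0.042, 0, 0]},
    {"jaw": 0, "dp": [0.023, -0.049, 0], "rotation": [0.042, 0, 0]},
    {"jaw": 0, "dp": [0, 0, 0], "rotation": [0, 0, 0]},
    {"jaw": 0, "dp": [0, 0.0215, -0.043], "rotation": [0, 0, 0]},
    {"jaw": 0, "dp": [0, 0.0215, -0.043], "rotation": [0, 0, 0]},
    {"jaw": 0, "dp": [0, 0.0215, -0.043], "rotation": [0, 0, 0]},
    {"jaw": 0, "dp": [0, 0.0215, -0.043], "rotation": [0, 0, 0]},
    {"jaw": 0, "dp": [0, 0, 0], "rotation": [0, 0, 0]},
    {"jaw": 0, "dp": [0, 0, 0], "rotation": [0, 0, 0]},
  ],
)

```text
clock: 3.1
tool_pos: [0.64, -0.2248, 0.2999]
tcp_rot: [-0.267, 0.656, 0.655, 0.264]
wrist_force: [0.5, 0.4, 1.6]
finger_gap: 0.997
gripper_force: 0.0
```

```bash
python3 - <<'E'
from h import *
from plant import telemetry, capture
st=telemetry.get_state(); c=capture("wrist"); pickle.dump((st,c),open("w1.pkl","wb"))
cv2.imwrite("pics/w1.png",c["pixels"][:,:,::-1]); print(st["tool_pos"],st["tcp_rot"],st["qpos"],c["vfov"],c["cx"],c["cy"]); print(c["hand_eye"])
E
```

```text
[ 0.64001987 -0.22484386  0.29985192] [-0.26723749  0.65586923  0.6548035   0.26391675] [-0.688663    0.75994762  0.91317361  0.61371189  1.94946998 -0.59722387] 68.66871675906282 319.8888450856132 198.0129537523713
[[-2.37044432e-04 -9.62556043e-01 -2.71082660e-01  6.91669065e-02]
 [ 9.99999968e-01 -2.53339916e-04  2.51194328e-05  6.73891557e-05]
 [-9.28549202e-05 -2.71082645e-01  9.62556072e-01 -1.32027957e-01]
 [ 0.00000000e+00  0.00000000e+00  0.00000000e+00  1.00000000e+00]]
```

View pics/w1.png

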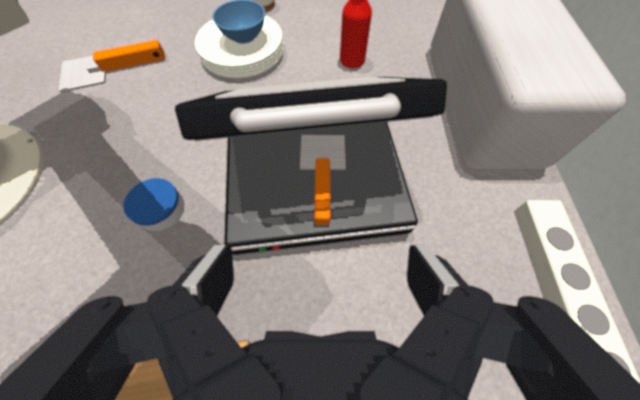

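The wrist view shows the turner centred between the open fingers. Its orange handle runs from (322,222) to (322,160), with the grey blade at (300–345, 135–170) behind it. The longer turner at (110,60) is the decoy on the table. I'll measure the handle here and tilt further to clear the lid bar.

```bash
python3 - <<'E'
from h import *
np.set_printoptions(precision=4,suppress=True)
st,c=pickle.load(open("w1.pkl","rb"))
T=np.eye(4);T[:3,:3]=rot(st["tcp_rot"]).as_matrix();T[:3,3]=st["tool_pos"];M=T@c["hand_eye"]
q=R.from_matrix(M[:3,:3]).as_quat(); c["origin"]=M[:3,3];c["orientation"]=[q[3],*q[:3]]
px=c["pixels"].astype(int); m=(px[...,0]>px[...,2]+70)&(px[...,0]>110); m[:,:280]=0;m[:,370:]=0; m[240:]=0;m[:140]=0
ys,xs=np.nonzero(m); 
for v in range(ys.min(),ys.max()+1,6): r=xs[ys==v]; print(v,r.min(),r.max(),ray(c,r.mean(),v,.091)[:2])
print("rows",ys.min(),ys.max())
print("end bottom",ray(c,322,ys.max(),.065))
print("blade",[ray(c,*p,.068)[:2] for p in [(302,135),(345,137),(345,170),(300,168)]])
print("press front corners",ray(c,226,241,.065),ray(c,415,224,.065))
cv2.imwrite("pics/w1c.png",cv2.resize(c["pixels"][60:260,160:460,::-1],None,fx=2.6,fy=2.6))
E
```

```text
158 318 326 [ 0.6421 -0.0099]
164 316 329 [ 0.6428 -0.0206]
170 315 329 [ 0.6421 -0.0311]
176 315 329 [ 0.642  -0.0413]
182 315 329 [ 0.642  -0.0514]
188 315 329 [ 0.642  -0.0611]
194 315 330 [ 0.6426 -0.0707]
200 314 330 [ 0.6419 -0.08  ]
206 315 329 [ 0.6419 -0.0892]
212 314 330 [ 0.6418 -0.0981]
218 314 330 [ 0.6418 -0.1069]
224 316 327 [ 0.6411 -0.1155]
rows 158 224
end bottom [ 0.6418 -0.1043  0.065 ]
blade [array([0.6094, 0.0535]), array([0.68 , 0.049]), array([ 0.6774, -0.0158]), array([ 0.6082, -0.0119])]
press front corners [ 0.5111 -0.1291  0.065 ] [ 0.7718 -0.1045  0.065 ]
```

Call:
drive_tool(
  deltas=[
    {"jaw": 0, "dp": [0, 0, 0], "rotation": [0.039, 0, 0]},
    {"jaw": 0, "dp": [0, 0, 0], "rotation": [0.039, 0, 0]},
    {"jaw": 0, "dp": [0, 0, 0], "rotation": [0.039, 0, 0]},
    {"jaw": 0, "dp": [0, 0.018, -0.0435], "rotation": [0, 0, 0]},
    {"jaw": 0, "dp": [0, 0.018, -0.0435], "rotation": [0, 0, 0]},
    {"jaw": 0, "dp": [0, 0.018, -0.0435], "rotation": [0, 0, 0]},
    {"jaw": 0, "dp": [0, 0.018, -0.0435], "rotation": [0, 0, 0]},
    {"jaw": 0, "dp": [0.003, 0.018, -0.0435], "rotation": [0, 0, 0]},
    {"jaw": 0, "dp": [0, 0, 0], "rotation": [0, 0, 0]},
    {"jaw": 0, "dp": [0, 0, 0], "rotation": [0, 0, 0]},
  ],
)

```text
clock: 3.98
tool_pos: [0.6432, -0.1591, 0.1385]
tcp_rot: [-0.344, 0.619, 0.618, 0.343]
wrist_force: [-0.0, -1.0, 0.7]
finger_gap: 1.0
gripper_force: 0.0
```

Call:
drive_tool(
  deltas=[
    {"jaw": 0, "dp": [0, 0.0193, -0.0121], "rotation": [0, 0, 0]},
    {"jaw": 0, "dp": [0, 0.0193, -0.0121], "rotation": [0, 0, 0]},
    {"jaw": 0, "dp": [0, 0.0193, -0.0121], "rotation": [0, 0, 0]},
    {"jaw": 0, "dp": [0, 0.0193, -0.0121], "rotation": [0, 0, 0]},
    {"jaw": 0, "dp": [0, 0.0193, -0.0121], "rotation": [0, 0, 0]},
    {"jaw": 0, "dp": [0, 0.0193, -0.0121], "rotation": [0, 0, 0]},
    {"jaw": 0, "dp": [0, 0, 0], "rotation": [0, 0, 0]},
    {"jaw": 0, "dp": [0, 0, 0], "rotation": [0, 0, 0]},
  ],
)

```text
clock: 4.65
tool_pos: [0.6441, -0.0729, 0.0857]
tcp_rot: [-0.342, 0.618, 0.619, 0.343]
wrist_force: [0.2, -0.6, 0.4]
finger_gap: 1.001
gripper_force: 0.0
```

```bash
python3 - <<'E'
from h import *
from plant import telemetry, capture
c=capture("wrist");s=capture("scene")
a=cv2.resize(c["pixels"],(800,500))[:300]; b=cv2.resize(s["pixels"][150:300,240:440],(400,300))
cv2.imwrite("pics/w2.png",np.vstack([a,np.hstack([b,cv2.resize(c["pixels"][100:300,180:460],(400,300))])])[:,:,::-1]); print(telemetry.get_state()["tool_pos"])
E
```

```text
[ 0.64401227 -0.07346345  0.08531545]
```

View pics/w2.png

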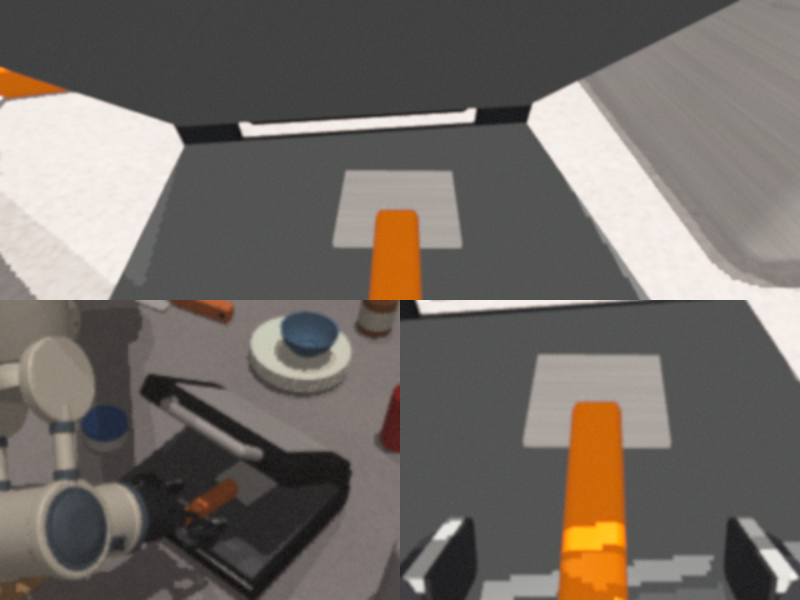

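The fingers straddle the handle symmetrically (crop (440,560) and (760,560), handle at (595,540)), clear of the lid. Closing now.

Call:
drive_tool(
  deltas=[
    {"jaw": 1, "dp": [0, 0, 0], "rotation": [0, 0, 0]},
    {"jaw": 1, "dp": [0, 0, 0], "rotation": [0, 0, 0]},
    {"jaw": 1, "dp": [0, 0, 0], "rotation": [0, 0, 0]},
    {"jaw": 1, "dp": [0, 0, 0], "rotation": [0, 0, 0]},
    {"jaw": 1, "dp": [0, 0, 0], "rotation": [0, 0, 0]},
    {"jaw": 1, "dp": [0, 0, 0], "rotation": [0, 0, 0]},
    {"jaw": 1, "dp": [0, 0, 0], "rotation": [0, 0, 0]},
    {"jaw": 1, "dp": [0, 0, 0], "rotation": [0, 0, 0]},
    {"jaw": 1, "dp": [0, 0, 0], "rotation": [0, 0, 0]},
    {"jaw": 1, "dp": [0, 0, 0], "rotation": [0, 0, 0]},
  ],
  grip_force=50,
)

```text
clock: 5.58
tool_pos: [0.6428, -0.0716, 0.0834]
tcp_rot: [-0.343, 0.619, 0.618, 0.342]
wrist_force: [-0.7, -3.2, 3.2]
finger_gap: 0.248
gripper_force: 49.5
```

Call:
drive_tool(
  deltas=[
    {"jaw": 1, "dp": [0, 0, 0.008], "rotation": [0, 0, 0]},
    {"jaw": 1, "dp": [0, 0, 0.012], "rotation": [0, 0, 0]},
    {"jaw": 1, "dp": [0, -0.01, 0.004], "rotation": [0, 0, 0]},
    {"jaw": 1, "dp": [0, -0.025, 0], "rotation": [0, 0, 0]},
    {"jaw": 1, "dp": [0, -0.035, 0], "rotation": [0, 0, 0]},
    {"jaw": 1, "dp": [0, -0.035, 0], "rotation": [0, 0, 0]},
    {"jaw": 1, "dp": [0, -0.035, 0], "rotation": [0, 0, 0]},
    {"jaw": 1, "dp": [0, -0.035, 0], "rotation": [0, 0, 0]},
    {"jaw": 1, "dp": [0, -0.035, 0], "rotation": [0, 0, 0]},
    {"jaw": 1, "dp": [0, -0.035, 0.01], "rotation": [0, 0, 0]},
    {"jaw": 1, "dp": [0, -0.035, 0.03], "rotation": [0, 0, 0]},
    {"jaw": 1, "dp": [0, -0.02, 0.03], "rotation": [0, 0, 0]},
    {"jaw": 1, "dp": [0, 0, 0], "rotation": [0, 0, 0]},
    {"jaw": 1, "dp": [0, 0, 0], "rotation": [0, 0, 0]},
  ],
)

```text
clock: 6.75
tool_pos: [0.6428, -0.2982, 0.1551]
tcp_rot: [-0.342, 0.619, 0.618, 0.342]
wrist_force: [0.8, -0.2, -1.5]
finger_gap: 0.248
gripper_force: 49.1
```

```bash
python3 - <<'E'
from h import *
from plant import telemetry, capture
st=telemetry.get_state();c=capture("wrist");s=capture("scene"); pickle.dump((st,c,s),open("w3.pkl","wb"))
b=cv2.resize(s["pixels"][150:350,140:440],(600,400))
cv2.imwrite("pics/w3.png",np.hstack([b,np.vstack([cv2.resize(c["pixels"],(200,125)),np.zeros((275,200,3),np.uint8)])])[:,:,::-1]); print(st["tool_pos"],st["qpos"],st["wrist_force"])
E
```

```text
[ 0.6427987  -0.29815312  0.15511694] [-0.79751558  1.06325204  0.78644093  0.71845582  2.02150102 -0.72728194] [ 0.84478087 -0.24775437 -1.52256569]
```

View pics/w3.png

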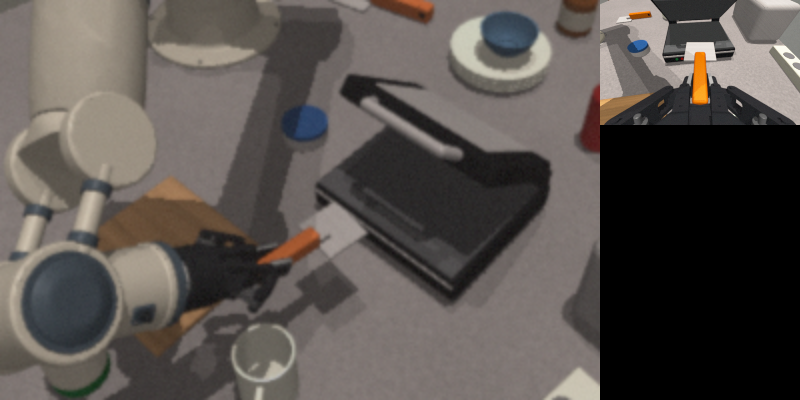

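The turner is firmly held and free of the press, with the blade at (335,220) in front of the open lid. The press didn't move. I'll raise it, yaw -45° to keep clear of the can, and carry it over the board.

Call:
drive_tool(
  deltas=[
    {"jaw": 1, "dp": [0, 0, 0.03], "rotation": [0, 0, 0]},
    {"jaw": 1, "dp": [0, 0, 0.05], "rotation": [0, 0, 0]},
    {"jaw": 1, "dp": [0, 0, 0.05], "rotation": [0, 0, 0]},
    {"jaw": 1, "dp": [-0.039, -0.018, 0], "rotation": [0, 0, -0.047]},
    {"jaw": 1, "dp": [-0.039, -0.018, 0], "rotation": [0, 0, -0.047]},
    {"jaw": 1, "dp": [-0.039, -0.018, 0], "rotation": [0, 0, -0.047]},
    {"jaw": 1, "dp": [-0.039, -0.018, 0], "rotation": [0, 0, -0.047]},
    {"jaw": 1, "dp": [-0.039, -0.018, 0], "rotation": [0, 0, -0.047]},
    {"jaw": 1, "dp": [-0.039, -0.018, 0], "rotation": [0, 0, -0.047]},
    {"jaw": 1, "dp": [-0.039, -0.018, 0], "rotation": [0, 0, -0.047]},
    {"jaw": 1, "dp": [-0.039, -0.018, 0], "rotation": [0, 0, -0.047]},
    {"jaw": 1, "dp": [0, 0, 0], "rotation": [0, 0, 0]},
    {"jaw": 1, "dp": [0, 0, -0.04], "rotation": [0, 0, 0]},
    {"jaw": 1, "dp": [0, 0, -0.045], "rotation": [0, 0, 0]},
    {"jaw": 1, "dp": [0, 0, -0.045], "rotation": [0, 0, 0]},
    {"jaw": 1, "dp": [0, 0, -0.045], "rotation": [0, 0, 0]},
    {"jaw": 1, "dp": [0, 0, 0], "rotation": [0, 0, 0]},
    {"jaw": 1, "dp": [0, 0, 0], "rotation": [0, 0, 0]},
  ],
)

```text
clock: 8.35
tool_pos: [0.409, -0.4038, 0.1206]
tcp_rot: [-0.187, 0.808, 0.333, 0.448]
wrist_force: [1.0, 0.2, 0.5]
finger_gap: 0.245
gripper_force: 49.2
```

```bash
python3 - <<'E'
from h import *
from plant import telemetry, capture
st=telemetry.get_state();c=capture("wrist");s=capture("scene"); pickle.dump((st,c,s),open("w4.pkl","wb"))
b=cv2.resize(s["pixels"][200:360,130:330],(500,400))
cv2.imwrite("pics/w4.png",np.hstack([b,np.vstack([cv2.resize(c["pixels"][:200,170:470],(300,200)),np.zeros((200,300,3),np.uint8)])])[:,:,::-1]); print(st["tool_pos"],st["tcp_rot"],st["qpos"],st["wrist_force"])
T=np.eye(4);T[:3,:3]=rot(st["tcp_rot"]).as_matrix();print(T[:3,:3].round(3))
E
```

```text
[ 0.40904189 -0.40378114  0.12061454] [-0.18725761  0.808153    0.33282133  0.44838965] [-1.32073432  0.85249215  1.51665854  0.82162454  1.49557501 -0.920299  ] [0.97135172 0.15291871 0.47966702]
[[ 0.376  0.706  0.6  ]
 [ 0.37  -0.708  0.601]
 [ 0.849 -0.004 -0.528]]
```

View pics/w4.png

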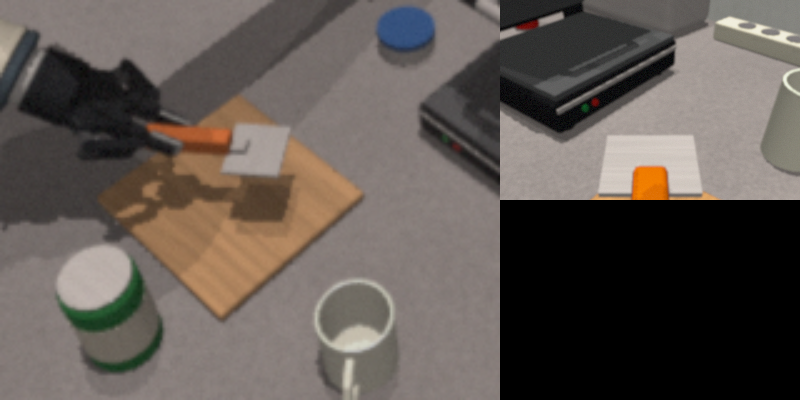

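The turner hangs level over the board (blade at (255,150), handle at (190,138)). The gripper is well away from the can (105,300) and mug (355,330). I'll check how the turner sits in the hand.

```bash
python3 - <<'E'
from h import *
np.set_printoptions(precision=4,suppress=True)
st,c,s=pickle.load(open("w4.pkl","rb"))
T=np.eye(4);T[:3,:3]=rot(st["tcp_rot"]).as_matrix();T[:3,3]=st["tool_pos"];M=T@c["hand_eye"]
q=R.from_matrix(M[:3,:3]).as_quat(); c["origin"]=M[:3,3];c["orientation"]=[q[3],*q[:3]]
B=np.array([ray(c,*p,.106) for p in [(278,136),(364,135),(371,193),(270,194)]]);print(B)
be=B[:2].mean(0);bf=B[2:].mean(0);d=be-bf
print("blade len",np.linalg.norm(d),"widths",np.linalg.norm(B[0]-B[1]),np.linalg.norm(B[2]-B[3]),"yaw",np.degrees(np.arctan2(d[1],d[0])))
o=be-.08*d/np.linalg.norm(d);print("origin",o,"rel board",o[:2]-[.4396,-.3732])
bb=R.from_euler('z',7.6,degrees=True).inv()
u=d/np.linalg.norm(d);n=np.array([-u[1],u[0],0]);
for k in (80,-80):
  for w in (35,-35): print((bb.apply(o+u*k/1000+n*w/1000-[.4396,-.3732,0]))[:2])
E
```

```text
[[ 0.4728 -0.2917  0.106 ]
 [ 0.5234 -0.3411  0.106 ]
 [ 0.4755 -0.386   0.106 ]
 [ 0.4272 -0.3384  0.106 ]]
blade len 0.06546919704445317 widths 0.07069082781613946 0.06779072522175658 yaw 44.43659904567381
origin [ 0.441  -0.3724  0.106 ] rel board [0.0014 0.0008]
[0.0445 0.0766]
[0.0865 0.0206]
[-0.0835 -0.0193]
[-0.0416 -0.0754]
```

Call:
drive_tool(
  deltas=[
    {"jaw": 1, "dp": [0, 0, -0.03], "rotation": [0, 0, 0]},
    {"jaw": 1, "dp": [0, 0, -0.03], "rotation": [0, 0, 0]},
    {"jaw": 1, "dp": [0, 0, -0.03], "rotation": [0, 0, 0]},
    {"jaw": 1, "dp": [0, 0, -0.016], "rotation": [0, 0, 0]},
    {"jaw": 1, "dp": [0, 0, 0], "rotation": [0, 0, 0]},
    {"jaw": 1, "dp": [0, 0, -0.002], "rotation": [0, 0, 0]},
    {"jaw": 1, "dp": [0, 0, -0.002], "rotation": [0, 0, 0]},
    {"jaw": 1, "dp": [0, 0, 0], "rotation": [0, 0, 0]},
  ],
)

```text
clock: 9.12
tool_pos: [0.4089, -0.405, 0.0388]
tcp_rot: [-0.185, 0.808, 0.334, 0.448]
wrist_force: [0.0, 0.2, -1.4]
finger_gap: 0.252
gripper_force: 49.3
```

Call:
drive_tool(
  deltas=[
    {"jaw": 1, "dp": [0, 0, -0.002], "rotation": [0, 0, 0]},
    {"jaw": 1, "dp": [0, 0, -0.002], "rotation": [0, 0, 0]},
    {"jaw": 1, "dp": [0, 0, 0], "rotation": [0, 0, 0]},
    {"jaw": 1, "dp": [0, 0, 0], "rotation": [0, 0, 0]},
  ],
)

```text
clock: 9.45
tool_pos: [0.4087, -0.4045, 0.0347]
tcp_rot: [-0.186, 0.808, 0.333, 0.448]
wrist_force: [0.6, 0.2, -0.7]
finger_gap: 0.247
gripper_force: 49.3
```

Call:
drive_tool(
  deltas=[
    {"jaw": 1, "dp": [0, 0, -0.0015], "rotation": [0, 0, 0]},
    {"jaw": 1, "dp": [0, 0, 0], "rotation": [0, 0, 0]},
    {"jaw": 1, "dp": [0, 0, 0], "rotation": [0, 0, 0]},
  ],
)

```text
clock: 9.7
tool_pos: [0.4087, -0.4045, 0.0335]
tcp_rot: [-0.186, 0.808, 0.333, 0.448]
wrist_force: [0.0, -0.2, -0.7]
finger_gap: 0.25
gripper_force: 49.4
```

Call:
drive_tool(
  deltas=[
    {"jaw": 1, "dp": [0, 0, -0.001], "rotation": [0, 0, 0]},
    {"jaw": 1, "dp": [0, 0, 0], "rotation": [0, 0, 0]},
    {"jaw": 1, "dp": [0, 0, 0], "rotation": [0, 0, 0]},
  ],
)

```text
clock: 9.95
tool_pos: [0.4087, -0.4045, 0.0334]
tcp_rot: [-0.186, 0.808, 0.333, 0.448]
wrist_force: [-2.6, -1.2, 9.0]
finger_gap: 0.249
gripper_force: 50.3
```

Call:
drive_tool(
  deltas=[
    {"jaw": 1, "dp": [0, 0, -0.001], "rotation": [0, 0, 0]},
    {"jaw": 1, "dp": [0, 0, 0], "rotation": [0, 0, 0]},
    {"jaw": 1, "dp": [0, 0, 0], "rotation": [0, 0, 0]},
  ],
)

```text
clock: 10.2
tool_pos: [0.4087, -0.4045, 0.0334]
tcp_rot: [-0.186, 0.808, 0.333, 0.449]
wrist_force: [-5.9, -0.9, 18.6]
finger_gap: 0.246
gripper_force: 51.3
```

Contact is clear. I'll relieve the push, open, and back out along the tool axis.

Call:
drive_tool(
  deltas=[
    {"jaw": 1, "dp": [0, 0, 0.0017], "rotation": [0, 0, 0]},
    {"jaw": 0.7, "dp": [0, 0, 0], "rotation": [0, 0, 0]},
    {"jaw": 0.5, "dp": [0, 0, 0], "rotation": [0, 0, 0]},
    {"jaw": 0.2, "dp": [0, 0, 0], "rotation": [0, 0, 0]},
    {"jaw": 0, "dp": [0, 0, 0], "rotation": [0, 0, 0]},
    {"jaw": 0, "dp": [0, 0, 0], "rotation": [0, 0, 0]},
    {"jaw": 0, "dp": [0, 0, 0], "rotation": [0, 0, 0]},
    {"jaw": 0, "dp": [0, 0, 0], "rotation": [0, 0, 0]},
    {"jaw": 0, "dp": [-0.012, -0.012, 0.0106], "rotation": [0, 0, 0]},
    {"jaw": 0, "dp": [-0.024, -0.024, 0.021], "rotation": [0, 0, 0]},
    {"jaw": 0, "dp": [-0.024, -0.024, 0.021], "rotation": [0, 0, 0]},
    {"jaw": 0, "dp": [-0.024, -0.024, 0.021], "rotation": [0, 0, 0]},
    {"jaw": 0, "dp": [0, 0, 0.05], "rotation": [0, 0, 0]},
    {"jaw": 0, "dp": [0, 0, 0.05], "rotation": [0, 0, 0]},
    {"jaw": 0, "dp": [0, 0, 0.05], "rotation": [0, 0, 0]},
    {"jaw": 0, "dp": [0, 0, 0.05], "rotation": [0, 0, 0]},
    {"jaw": 0, "dp": [0, 0, 0.05], "rotation": [0, 0, 0]},
  ],
)

```text
clock: 11.62
tool_pos: [0.3449, -0.4676, 0.2783]
tcp_rot: [-0.186, 0.809, 0.333, 0.448]
wrist_force: [0.2, -1.4, 0.1]
finger_gap: 0.998
gripper_force: 0.0
```

```bash
python3 - <<'E'
from h import *
np.set_printoptions(precision=4,suppress=True)
from plant import telemetry, capture
st=telemetry.get_state();t=capture("top");s=capture("scene"); pickle.dump((st,t,s),open("w5.pkl","wb"))
b=cv2.resize(s["pixels"][170:370,130:430],(600,400))
a=cv2.resize(t["pixels"][140:260,370:460],(200,267))
cv2.imwrite("pics/w5.png",np.hstack([b,np.vstack([a,np.zeros((133,200,3),np.uint8)])])[:,:,::-1]); print(st["tool_pos"],st["tcp_rot"],st["qpos"],st["wrist_force"])
E
```

```text
[ 0.3449 -0.4676  0.2783] [-0.1858  0.8087  0.3332  0.4477] [-1.4355  0.684   1.3219  0.7699  1.8145 -0.7285] [ 0.2231 -1.4453  0.1291]
```

View pics/w5.png

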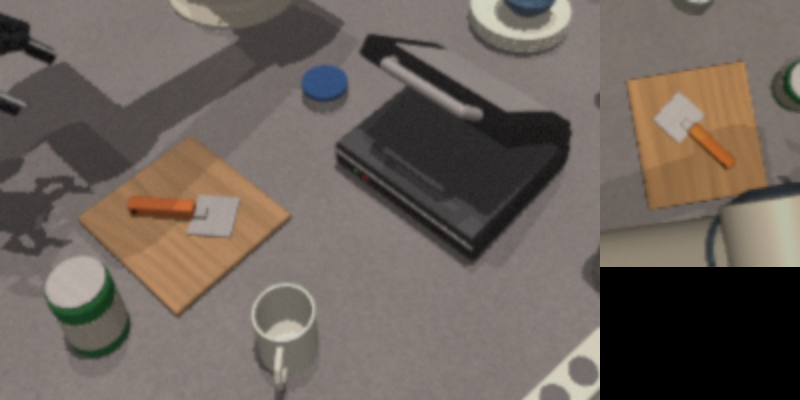

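The turner lies flat and wholly on the board (blade at (213,215), handle at (160,207)), and nothing else has moved. Next, the gripper goes shut and upright above the lid bar.

Call:
drive_tool(
  deltas=[
    {"jaw": 1, "dp": [0, 0, 0.03], "rotation": [-0.0343, 0.0343, 0]},
    {"jaw": 1, "dp": [0.03, 0.04, 0.012], "rotation": [-0.0343, 0.0343, 0]},
    {"jaw": 1, "dp": [0.03, 0.04, 0.012], "rotation": [-0.0343, 0.0343, 0]},
    {"jaw": 1, "dp": [0.03, 0.04, 0.012], "rotation": [-0.0343, 0.0343, 0]},
    {"jaw": 1, "dp": [0.03, 0.04, 0.012], "rotation": [-0.0343, 0.0343, 0]},
    {"jaw": 1, "dp": [0.03, 0.04, 0.012], "rotation": [-0.0343, 0.0343, 0]},
    {"jaw": 1, "dp": [0.03, 0.04, 0.012], "rotation": [-0.0343, 0.0343, 0]},
    {"jaw": 1, "dp": [0.03, 0.04, 0.012], "rotation": [-0.0343, 0.0343, 0]},
    {"jaw": 1, "dp": [0.03, 0.04, 0.012], "rotation": [-0.0343, 0.0343, 0]},
    {"jaw": 1, "dp": [0.03, 0.04, 0.012], "rotation": [-0.0343, 0.0343, 0]},
    {"jaw": 1, "dp": [0.03, 0.04, 0.012], "rotation": [0, 0, 0.054]},
    {"jaw": 1, "dp": [0.03, 0.04, 0.012], "rotation": [0, 0, 0.054]},
    {"jaw": 1, "dp": [0.03, 0.04, 0.012], "rotation": [0, 0, 0.054]},
    {"jaw": 1, "dp": [0.03, 0.04, 0], "rotation": [0, 0, 0.054]},
    {"jaw": 1, "dp": [0, 0, 0], "rotation": [0, 0, 0.054]},
    {"jaw": 1, "dp": [0, 0, 0], "rotation": [0, 0, 0.054]},
    {"jaw": 1, "dp": [0, 0, 0], "rotation": [0, 0, 0.054]},
    {"jaw": 1, "dp": [0, 0, 0], "rotation": [0, 0, 0.054]},
    {"jaw": 1, "dp": [0, 0, 0], "rotation": [0, 0, 0]},
  ],
)

```text
clock: 13.3
tool_pos: [0.6263, -0.0939, 0.4009]
tcp_rot: [-0.02, 0.662, 0.749, 0.014]
wrist_force: [0.2, 0.7, 0.5]
finger_gap: -0.0
gripper_force: 0.0
```

```bash
python3 - <<'E'
from h import *
np.set_printoptions(precision=4,suppress=True)
from plant import telemetry, capture
st=telemetry.get_state();c=capture("wrist"); pickle.dump((st,c),open("w6.pkl","wb"))
cv2.imwrite("pics/w6.png",c["pixels"][:,:,::-1]); print(st["tool_pos"],rot(st["tcp_rot"]).as_matrix(),st["qpos"])
E
```

```text
[ 0.6263 -0.0939  0.4009] [[-0.122   0.9925 -0.0122]
 [ 0.9913  0.1224  0.0476]
 [ 0.0488 -0.0063 -0.9988]] [-0.2651  0.418   1.0483  0.0431  1.6995 -0.3826]
```

View pics/w6.png

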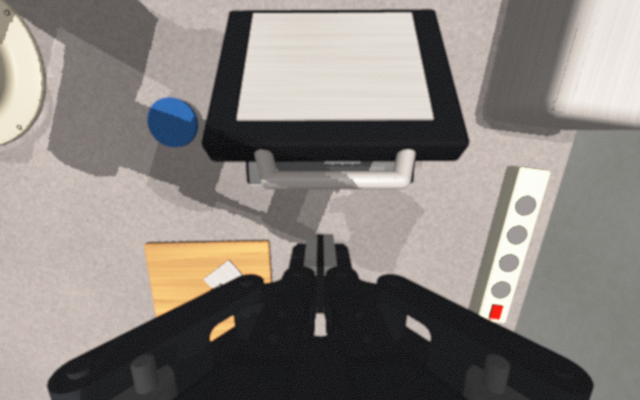

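The bar is seen from above, from (262,181) to (408,179), parallel to the closing line; the closed fingertips are at (320,238). Locating the bar from this view.

```bash
python3 - <<'E'
from h import *
np.set_printoptions(precision=4,suppress=True)
st,c=pickle.load(open("w6.pkl","rb"))
T=np.eye(4);T[:3,:3]=rot(st["tcp_rot"]).as_matrix();T[:3,3]=st["tool_pos"];M=T@c["hand_eye"]
q=R.from_matrix(M[:3,:3]).as_quat(); c["origin"]=M[:3,3];c["orientation"]=[q[3],*q[:3]]
for z in (.24,.25,.26):
  a,b=ray(c,258,181,z),ray(c,412,179,z); print(z,a,b,np.linalg.norm(a-b),(a+b)/2)
print(proj(c,[.638,-.0777,.2497]))
E
```

```text
0.24 [ 0.5608 -0.0897  0.24  ] [ 0.7169 -0.0683  0.24  ] 0.15749913987016623 [ 0.6388 -0.079   0.24  ]
0.25 [ 0.5628 -0.0878  0.25  ] [ 0.7136 -0.0671  0.25  ] 0.15218157477326313 [ 0.6382 -0.0774  0.25  ]
0.26 [ 0.5648 -0.0858  0.26  ] [ 0.7103 -0.0658  0.26  ] 0.14686400967635999 [ 0.6375 -0.0758  0.26  ]
[[334.5718 180.1968]]
```

Call:
drive_tool(
  deltas=[
    {"jaw": 1, "dp": [0.016, 0.02, -0.02], "rotation": [-0.0228, 0, 0]},
    {"jaw": 1, "dp": [0, 0, -0.035], "rotation": [0, 0, 0]},
    {"jaw": 1, "dp": [0, 0, -0.035], "rotation": [0, 0, 0]},
    {"jaw": 1, "dp": [0, 0, -0.035], "rotation": [0, 0, 0]},
    {"jaw": 1, "dp": [0, 0, -0.025], "rotation": [0, 0, 0]},
    {"jaw": 1, "dp": [0, 0, 0], "rotation": [0, 0, 0]},
    {"jaw": 1, "dp": [0, 0, -0.007], "rotation": [0, 0, 0]},
    {"jaw": 1, "dp": [0, 0, -0.007], "rotation": [0, 0, 0]},
    {"jaw": 1, "dp": [0, 0, 0], "rotation": [0, 0, 0]},
  ],
)

```text
clock: 14.1
tool_pos: [0.6386, -0.0786, 0.2782]
tcp_rot: [-0.004, 0.665, 0.747, -0.003]
wrist_force: [0.8, 0.2, -0.7]
finger_gap: 0.003
gripper_force: 0.0
```

Call:
drive_tool(
  deltas=[
    {"jaw": 1, "dp": [0, 0, -0.0055], "rotation": [0, 0, 0]},
    {"jaw": 1, "dp": [0, 0, -0.0055], "rotation": [0, 0, 0]},
    {"jaw": 1, "dp": [0.0005, -0.0043, -0.0062], "rotation": [0, 0, 0]},
    {"jaw": 1, "dp": [0.0005, -0.0043, -0.0062], "rotation": [0, 0, 0]},
    {"jaw": 1, "dp": [0.0005, -0.0043, -0.0062], "rotation": [0, 0, 0]},
    {"jaw": 1, "dp": [0.0005, -0.0043, -0.0062], "rotation": [0, 0, 0]},
  ],
)

```text
clock: 14.6
tool_pos: [0.6407, -0.0925, 0.2515]
tcp_rot: [-0.003, 0.665, 0.747, -0.004]
wrist_force: [0.2, -5.7, 5.8]
finger_gap: -0.003
gripper_force: 3.1
```

```bash
cat > lid.py <<'E'
from h import *
from plant import telemetry, capture
np.set_printoptions(precision=4,suppress=True)
def bar(l,k=0.,dr=0.):
    s=.265*np.cos(l)-.012*np.sin(l); z=.075+.265*np.sin(l)+.012*np.cos(l)
    fr=np.array([.124,-.992,0]); al=np.array([.992,.124,0])
    return np.array([.6136,.1203,z])+s*fr+k*al
def est(c):
    g=cv2.GaussianBlur(c["pixels"].mean(2),(3,3),0); out=[]
    for l in np.arange(0,.76,.01):
        ks=np.r_[np.linspace(-.055,-.03,8),np.linspace(.03,.055,8)]
        P=np.array([bar(l,k) for k in ks]); uv=proj(c,P); z=rot(c["orientation"]).inv().apply(P-c["origin"])[:,2]
        ax=proj(c,np.array([bar(l,k+.01) for k in ks]))-uv; n=np.c_[-ax[:,1],ax[:,0]]; n/=np.linalg.norm(n,axis=1)[:,None]
        r=(.009*f(c)/z)[:,None]
        smp=lambda p: cv2.remap(g.astype(np.float32),p[:,:1].astype(np.float32),p[:,1:].astype(np.float32),cv2.INTER_LINEAR)[:,0]
        inn=np.mean([smp(uv+n*r*a) for a in (-.5,0,.5)],0); o=np.maximum(smp(uv+n*r*1.7),smp(uv-n*r*1.7))
        out.append((np.median(inn-o),l))
    return sorted(out)[::-1][:4]
if __name__=="__main__":
    st=telemetry.get_state();c=capture("wrist")
    T=np.eye(4);T[:3,:3]=rot(st["tcp_rot"]).as_matrix();T[:3,3]=st["tool_pos"];M=T@c["hand_eye"]
    q=R.from_matrix(M[:3,:3]).as_quat(); c["origin"]=M[:3,3];c["orientation"]=[q[3],*q[:3]]
    w=est(c); s=est(capture("scene"))
    print("wrist",np.array(w));print("scene",np.array(s)); print("bar",bar(w[0][1]),"tcp",st["tool_pos"],st["wrist_force"])
E
python3 lid.py; python3 - <<'E'
from lid import *
st,c=pickle.load(open("w6.pkl","rb"))
T=np.eye(4);T[:3,:3]=rot(st["tcp_rot"]).as_matrix();T[:3,3]=st["tool_pos"];M=T@c["hand_eye"]
q=R.from_matrix(M[:3,:3]).as_quat(); c["origin"]=M[:3,3];c["orientation"]=[q[3],*q[:3]]
print("initial check",np.array(est(c)),np.array(est(load("scene0"))))
E
```

```text
wrist [[14.5125  0.72  ]
 [ 9.111   0.75  ]
 [ 7.239   0.73  ]
 [ 7.1316  0.74  ]]
scene [[32.1586  0.57  ]
 [30.2055  0.58  ]
 [26.1066  0.56  ]
 [22.8922  0.59  ]]
bar [ 0.6373 -0.0695  0.2588] tcp [ 0.6407 -0.0925  0.2515] [ 0.2447 -5.739   5.8038]
initial check [[41.4749  0.68  ]
 [41.382   0.67  ]
 [38.9815  0.66  ]
 [37.244   0.69  ]] [[53.23    0.68  ]
 [48.5706  0.67  ]
 [46.4109  0.69  ]
 [36.9614  0.66  ]]
```

The scene-camera estimate puts the lid at about 0.575 rad (it was 0.68), with the fingertip on top of the bar, so it is coming down as planned. Continuing along the arc.

Call:
drive_tool(
  deltas=[
    {"jaw": 1, "dp": [0.0005, -0.0043, -0.0062], "rotation": [0, 0, 0]},
    {"jaw": 1, "dp": [0.0005, -0.0043, -0.0062], "rotation": [0, 0, 0]},
    {"jaw": 1, "dp": [0.0005, -0.0043, -0.0062], "rotation": [0, 0, 0]},
    {"jaw": 1, "dp": [0.0005, -0.0043, -0.0062], "rotation": [0, 0, 0]},
    {"jaw": 1, "dp": [0, -0.0035, -0.0067], "rotation": [0, 0, 0]},
    {"jaw": 1, "dp": [0, -0.0035, -0.0067], "rotation": [0, 0, 0]},
    {"jaw": 1, "dp": [0, -0.0035, -0.0067], "rotation": [0, 0, 0]},
    {"jaw": 1, "dp": [0, -0.0035, -0.0067], "rotation": [0, 0, 0]},
    {"jaw": 1, "dp": [0, -0.0033, -0.0067], "rotation": [0, 0, 0]},
    {"jaw": 1, "dp": [0, -0.003, -0.0067], "rotation": [0, 0, 0]},
    {"jaw": 1, "dp": [0, -0.003, -0.0067], "rotation": [0, 0, 0]},
    {"jaw": 1, "dp": [0, -0.003, -0.0067], "rotation": [0, 0, 0]},
  ],
)

```text
clock: 15.7
tool_pos: [0.6414, -0.1239, 0.1916]
tcp_rot: [-0.005, 0.664, 0.747, -0.004]
wrist_force: [0.9, 1.3, 1.9]
finger_gap: -0.002
gripper_force: 0.9
```

```bash
python3 lid.py
```

```text
wrist [[17.7156  0.62  ]
 [12.8226  0.63  ]
 [ 2.5583  0.61  ]
 [ 1.5345  0.64  ]]
scene [[36.9025  0.32  ]
 [34.9083  0.31  ]
 [34.6265  0.33  ]
 [28.769   0.3   ]]
bar [ 0.6395 -0.0867  0.2387] tcp [ 0.6414 -0.1239  0.1916] [0.8863 1.31   1.9435]
```

Call:
drive_tool(
  deltas=[
    {"jaw": 1, "dp": [0, -0.0024, -0.0067], "rotation": [0, 0, 0]},
    {"jaw": 1, "dp": [0, -0.0024, -0.0067], "rotation": [0, 0, 0]},
    {"jaw": 1, "dp": [0, -0.0022, -0.0067], "rotation": [0, 0, 0]},
    {"jaw": 1, "dp": [0, -0.002, -0.0067], "rotation": [0, 0, 0]},
    {"jaw": 1, "dp": [0, -0.002, -0.0067], "rotation": [0, 0, 0]},
    {"jaw": 1, "dp": [0, -0.0018, -0.0067], "rotation": [0, 0, 0]},
    {"jaw": 1, "dp": [0, -0.0016, -0.0067], "rotation": [0, 0, 0]},
    {"jaw": 1, "dp": [0, -0.0016, -0.0067], "rotation": [0, 0, 0]},
    {"jaw": 1, "dp": [0, -0.0014, -0.006], "rotation": [0, 0, 0]},
    {"jaw": 1, "dp": [0, -0.0012, -0.006], "rotation": [0, 0, 0]},
    {"jaw": 1, "dp": [0, -0.001, -0.006], "rotation": [0, 0, 0]},
    {"jaw": 1, "dp": [0, -0.0008, -0.006], "rotation": [0, 0, 0]},
    {"jaw": 1, "dp": [0, -0.0006, -0.006], "rotation": [0, 0, 0]},
    {"jaw": 1, "dp": [0, -0.0005, -0.005], "rotation": [0, 0, 0]},
    {"jaw": 1, "dp": [0, -0.0003, -0.005], "rotation": [0, 0, 0]},
    {"jaw": 1, "dp": [0, 0, -0.004], "rotation": [0, 0, 0]},
    {"jaw": 1, "dp": [0, 0, 0], "rotation": [0, 0, 0]},
  ],
)

```text
clock: 17.22
tool_pos: [0.6411, -0.1401, 0.1183]
tcp_rot: [-0.005, 0.664, 0.747, -0.004]
wrist_force: [0.8, -0.3, -0.1]
finger_gap: -0.0
gripper_force: 0.0
```

Call:
drive_tool(
  deltas=[
    {"jaw": 1, "dp": [0, 0, -0.003], "rotation": [0, 0, 0]},
    {"jaw": 1, "dp": [0, 0, -0.003], "rotation": [0, 0, 0]},
    {"jaw": 1, "dp": [0, 0, -0.003], "rotation": [0, 0, 0]},
    {"jaw": 1, "dp": [0, 0, 0], "rotation": [0, 0, 0]},
  ],
)

```text
clock: 17.55
tool_pos: [0.6414, -0.1402, 0.1119]
tcp_rot: [-0.004, 0.664, 0.747, -0.004]
wrist_force: [-0.1, -0.3, -1.2]
finger_gap: 0.003
gripper_force: 0.0
```

Call:
drive_tool(
  deltas=[
    {"jaw": 1, "dp": [0, 0, -0.002], "rotation": [0, 0, 0]},
    {"jaw": 1, "dp": [0, 0, 0], "rotation": [0, 0, 0]},
  ],
)

```text
clock: 17.72
tool_pos: [0.6414, -0.1402, 0.1106]
tcp_rot: [-0.004, 0.664, 0.747, -0.004]
wrist_force: [-0.1, -0.6, 0.5]
finger_gap: 0.003
gripper_force: 0.1
```

```bash
python3 lid.py
```

```text
wrist [[12.0328  0.09  ]
 [ 9.009   0.1   ]
 [ 6.5146  0.07  ]
 [ 4.0598  0.08  ]]
scene [[31.1013  0.03  ]
 [30.0583  0.02  ]
 [26.1756  0.04  ]
 [25.4382  0.01  ]]
bar [ 0.6462 -0.1404  0.1108] tcp [ 0.6414 -0.1402  0.1106] [-0.1111 -0.6122  0.5336]
```

Call:
drive_tool(
  deltas=[
    {"jaw": 1, "dp": [0, 0, -0.002], "rotation": [0, 0, 0]},
    {"jaw": 1, "dp": [0, 0, -0.002], "rotation": [0, 0, 0]},
    {"jaw": 1, "dp": [0, 0, 0], "rotation": [0, 0, 0]},
    {"jaw": 1, "dp": [0, 0, 0], "rotation": [0, 0, 0]},
  ],
)

```text
clock: 18.15
tool_pos: [0.6414, -0.1402, 0.1076]
tcp_rot: [-0.004, 0.664, 0.747, -0.004]
wrist_force: [0.2, 0.2, -0.2]
finger_gap: -0.001
gripper_force: 0.0
```

Call:
drive_tool(
  deltas=[
    {"jaw": 1, "dp": [0, 0, -0.0015], "rotation": [0, 0, 0]},
    {"jaw": 1, "dp": [0, 0, 0], "rotation": [0, 0, 0]},
  ],
)

```text
clock: 18.32
tool_pos: [0.6415, -0.1402, 0.1069]
tcp_rot: [-0.004, 0.664, 0.747, -0.004]
wrist_force: [-2.5, 0.9, 5.1]
finger_gap: -0.001
gripper_force: 2.5
```

Call:
drive_tool(
  deltas=[
    {"jaw": 1, "dp": [0, 0, -0.001], "rotation": [0, 0, 0]},
    {"jaw": 1, "dp": [0, 0, 0], "rotation": [0, 0, 0]},
    {"jaw": 1, "dp": [0, 0, 0], "rotation": [0, 0, 0]},
  ],
)

```text
clock: 18.57
tool_pos: [0.6416, -0.1403, 0.1067]
tcp_rot: [-0.004, 0.664, 0.747, -0.004]
wrist_force: [-3.3, 0.9, 12.6]
finger_gap: 0.001
gripper_force: 6.3
```

Call:
drive_tool(
  deltas=[
    {"jaw": 1, "dp": [0, 0, -0.001], "rotation": [0, 0, 0]},
    {"jaw": 1, "dp": [0, 0, 0], "rotation": [0, 0, 0]},
    {"jaw": 1, "dp": [0, 0, 0], "rotation": [0, 0, 0]},
  ],
)

```text
clock: 18.82
tool_pos: [0.6417, -0.1403, 0.1066]
tcp_rot: [-0.004, 0.664, 0.747, -0.003]
wrist_force: [-6.2, 1.5, 20.5]
finger_gap: -0.002
gripper_force: 10.4
```

The lid is at its hard stop (force rises, no motion). Lifting away and checking.

Call:
drive_tool(
  deltas=[
    {"jaw": 1, "dp": [0, 0, 0.005], "rotation": [0, 0, 0]},
    {"jaw": 1, "dp": [0, 0, 0.02], "rotation": [0, 0, 0]},
    {"jaw": 1, "dp": [0, 0, 0.04], "rotation": [0, 0, 0]},
    {"jaw": 1, "dp": [0, 0, 0.05], "rotation": [0, 0, 0]},
    {"jaw": 1, "dp": [0, 0, 0.05], "rotation": [0, 0, 0]},
    {"jaw": 1, "dp": [0, 0, 0.05], "rotation": [0, 0, 0]},
    {"jaw": 1, "dp": [0, 0, 0], "rotation": [0, 0, 0]},
    {"jaw": 1, "dp": [0, 0, 0], "rotation": [0, 0, 0]},
    {"jaw": 1, "dp": [0, 0, 0], "rotation": [0, 0, 0]},
  ],
)

```text
clock: 19.57
tool_pos: [0.6411, -0.1401, 0.2658]
tcp_rot: [-0.005, 0.664, 0.747, -0.004]
wrist_force: [-0.5, -0.6, -0.5]
finger_gap: 0.003
gripper_force: 0.0
```

```bash
python3 lid.py; python3 - <<'E'
from lid import *
s=capture("scene"); a=load("scene0")["pixels"].astype(int); _,_,b=pickle.load(open("w5.pkl","rb"))
print("turner on board change since placing:",np.abs(s["pixels"][235:325,165:275].astype(int)-b["pixels"][235:325,165:275]).mean())
for n,(u,v) in dict(mug=(271,333),can=(173,322),tin=(292,213),sauce=(442,205),jar=(429,152),bowl=(394,168)).items(): print(n,np.abs(s["pixels"][v-12:v+12,u-10:u+10].astype(int)-a[v-12:v+12,u-10:u+10]).mean().round(1))
E
```

```text
wrist [[18.539   0.    ]
 [17.8409  0.01  ]
 [16.9651  0.02  ]
 [16.2039  0.03  ]]
scene [[31.4862  0.01  ]
 [30.6488  0.02  ]
 [30.0248  0.    ]
 [25.8945  0.03  ]]
bar [ 0.6465 -0.1426  0.087 ] tcp [ 0.6411 -0.1401  0.2658] [-0.5009 -0.5827 -0.4826]
turner on board change since placing: 12.955723905723906
mug 2.3
can 2.7
tin 18.5
sauce 2.8
jar 2.4
bowl 2.8
```

Changes at the tin and the board are probably arm shadow or occlusion; I'll check by colour.

```bash
python3 - <<'E'
from lid import *
_,t5,b5=pickle.load(open("w5.pkl","rb"))
def cen(c,h0,h1,box,smin=150):
    h=cv2.cvtColor(c["pixels"],cv2.COLOR_RGB2HSV); u0,u1,v0,v1=box
    m=(h[...,0]>=h0)&(h[...,0]<=h1)&(h[...,1]>smin); ys,xs=np.nonzero(m[v0:v1,u0:u1]); return len(xs),xs.mean()+u0,ys.mean()+v0
s=capture("scene");t=capture("top")
print("tin scene",cen(load("scene0"),100,120,(260,325,190,235)),cen(b5,100,120,(260,325,190,235)),cen(s,100,120,(260,325,190,235)))
print("tin top",cen(load("top0"),100,120,(315,355,200,240)),cen(t,100,120,(315,355,200,240)))
print("turner scene",cen(b5,4,10,(165,275,235,325),190),cen(s,4,10,(165,275,235,325),190))
print("turner top",cen(t5,4,10,(380,450,165,235),190),cen(t,4,10,(380,450,165,235),190))
E
```

```text
tin scene (12, np.float64(291.5833333333333), np.float64(213.66666666666666)) (13, np.float64(292.61538461538464), np.float64(210.84615384615384)) (40, np.float64(296.275), np.float64(209.475))
tin top (276, np.float64(333.8188405797101), np.float64(219.2173913043478)) (0, np.float64(nan), np.float64(nan))
turner scene (4, np.float64(203.0), np.float64(275.0)) (4, np.float64(204.75), np.float64(275.0))
turner top (0, np.float64(nan), np.float64(nan)) (0, np.float64(nan), np.float64(nan))<stdin>:5: RuntimeWarning: Mean of empty slice.
  ret = ret.dtype.type(ret / rcount)
```

Call:
drive_tool(
  deltas=[
    {"jaw": 1, "dp": [0, 0, 0.05], "rotation": [0, 0, 0]},
    {"jaw": 1, "dp": [0, 0, 0.05], "rotation": [0, 0, 0]},
    {"jaw": 1, "dp": [0, 0, 0.05], "rotation": [0, 0, 0]},
    {"jaw": 1, "dp": [0, 0, 0.05], "rotation": [0, 0, 0]},
    {"jaw": 1, "dp": [-0.02, 0.048, 0], "rotation": [0, 0, 0]},
    {"jaw": 1, "dp": [-0.02, 0.048, 0], "rotation": [0, 0, 0]},
    {"jaw": 1, "dp": [-0.02, 0.048, 0], "rotation": [0, 0, 0]},
    {"jaw": 1, "dp": [-0.02, 0.048, 0], "rotation": [0, 0, 0]},
    {"jaw": 1, "dp": [-0.02, 0.048, 0], "rotation": [0, 0, 0]},
    {"jaw": 1, "dp": [-0.02, 0.048, 0], "rotation": [0, 0, 0]},
    {"jaw": 1, "dp": [-0.02, 0.048, 0], "rotation": [0, 0, 0]},
    {"jaw": 1, "dp": [-0.02, 0.048, 0], "rotation": [0, 0, 0]},
    {"jaw": 1, "dp": [-0.02, 0.048, 0], "rotation": [0, 0, 0]},
    {"jaw": 1, "dp": [-0.02, 0.048, 0], "rotation": [0, 0, 0]},
    {"jaw": 1, "dp": [-0.02, 0.048, 0], "rotation": [0, 0, 0]},
    {"jaw": 1, "dp": [-0.02, 0.048, 0], "rotation": [0, 0, 0]},
    {"jaw": 1, "dp": [-0.02, 0.048, 0], "rotation": [0, 0, 0]},
    {"jaw": 1, "dp": [-0.02, 0.048, 0], "rotation": [0, 0, 0]},
    {"jaw": 1, "dp": [-0.02, 0.048, 0], "rotation": [0, 0, 0]},
    {"jaw": 1, "dp": [0, 0, 0], "rotation": [0, 0, 0]},
  ],
)

```text
clock: 21.48
tool_pos: [0.4135, 0.4048, 0.4154]
tcp_rot: [-0.005, 0.663, 0.749, -0.004]
wrist_force: [-1.0, -0.1, -1.0]
finger_gap: 0.0
gripper_force: 0.0
```

```bash
python3 - <<'E'
from lid import *
_,t5,b5=pickle.load(open("w5.pkl","rb"))
s=capture("scene");t=capture("top"); s0=load("scene0");t0=load("top0")
D=lambda a,b,u,v,r: np.abs(a["pixels"][v-r:v+r,u-r:u+r].astype(int)-b["pixels"][v-r:v+r,u-r:u+r]).mean().round(1)
print("tin",D(s,s0,292,213,13),D(t,t0,334,219,12),"turner",D(s,b5,205,275,22),"mug",D(t,t0,414,132,12),"can",D(t,t0,462,176,12),"plates",D(t,t0,232,198,22),"sauce",D(t,t0,237,135,11),"jar",D(t,t0,179,193,10))
print("lid",est(s)[:3],est(t)[:3])
def blue(c,box):
    u0,u1,v0,v1=box; p=c["pixels"][v0:v1,u0:u1].astype(int); ys,xs=np.nonzero((p[...,2]>p[...,0]+35)); return len(xs),xs.mean()+u0,ys.mean()+v0
print(blue(s0,(265,320,195,230)),blue(s,(265,320,195,230)),blue(t0,(315,355,200,240)),blue(t,(315,355,200,240)))
E
```

```text
tin 4.7 2.2 turner 8.8 mug 2.5 can 2.5 plates 25.6 sauce 2.2 jar 42.7
lid [(np.float32(76.432556), np.float64(0.02)), (np.float32(75.6095), np.float64(0.01)), (np.float32(70.336586), np.float64(0.0))] [(np.float32(22.937912), np.float64(0.16)), (np.float32(22.751648), np.float64(0.17)), (np.float32(22.65099), np.float64(0.18))]
(300, np.float64(291.85333333333335), np.float64(210.68666666666667)) (297, np.float64(291.83838383838383), np.float64(210.6127946127946)) (321, np.float64(333.66355140186914), np.float64(219.36137071651092)) (321, np.float64(333.66355140186914), np.float64(219.36137071651092))
```

```bash
python3 -c "
from plant import env
print(env.job_done())"
```

```text
the job is handed in; nothing more can be done
None
```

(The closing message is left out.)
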